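Trial fit of a vase over its ring stand

TASK

Prepare a trial fit of the vase on its stand: lay the cork ring flat and centred on the small round top of the wooden stand and let go of it, then take the vase by the neck, carry it over the half-built foam nest without disturbing the nest or the things lying round it, and stop with the vase upright and centred over the ring, its foot hovering about one centimetre above the ring. The vase must never touch the ring or the stand; the program finishes while still holding the vase there, at rest, so that the gap can be inspected - do not put it down or let go.

Things in the scene. Friction and masses are not known exactly. Their poses are not given: they have to be found in the camera images.
- cork_ring: Flat cork ring, 60 mm outside diameter, 32 mm hole, 20 mm high, about 40 g, lying flat on the table at the start, to the left or right of the foam nest. Origin: on its axis at the underside; z is its axis, pointing up. Can be gripped across its outside, 60 mm; its yaw does not matter.
- stand: Turned wooden stand that is fixed and does not move: foot disc 90 mm in diameter, slim post, flat round top 44 mm in diameter whose upper face is 70 mm above the table. On the left or the right of the foam nest, never on the same side as the vase. Origin: centre of the underside of the foot, on the table; z up.
- stand_top (a point): Centre of the stand's flat round top face, 70 mm above the table; z up. The ring (60 mm) overhangs this top (44 mm) by 8 mm all round when centred.
- vase: Brown clay vase, 121 mm high, standing upright on the table, 0.2 to 0.4 kg: foot 42 mm in diameter, belly 64 mm in diameter at 42 mm height, straight neck 29 mm in diameter from 82 to 112 mm height, lip 38 mm in diameter from 116 to 121 mm at the top. Solid; the mouth is only a dark disc. Origin: centre of the underside of the foot; z is its axis, pointing up.
- foam_base: Base slab of the half-built foam nest, white, 168 x 176 x 19 mm (its x, y, z), in the middle between vase and stand. Origin: centre of its underside. Not to be disturbed.
- foam_pad_a: White foam fin standing loose on the foam base, 19 mm thick (x), 90 mm wide (y), 113 mm tall, its top 132 mm above the table; tips easily. Origin: middle of its underside. Not to be disturbed.
- foam_pad_b: White foam fin standing loose on the foam base, 18 mm thick (x), 80 mm wide (y), 106 mm tall, its top 125 mm above the table; tips easily. Origin: middle of its underside. Not to be disturbed.
- foam_pad_c: White foam fin standing loose on the foam base, 19 mm thick (x), 68 mm wide (y), 108 mm tall, its top 127 mm above the table; tips easily. Origin: middle of its underside. Not to be disturbed.
- note_pad: Yellow note pad, 50 x 74 x 12 mm, lying on the table on the side of the nest where the ring is not. Origin: centre of its underside. Bystander.
- eraser: Eraser, 22 x 44 x 12 mm, on the table. Origin: centre of its underside. Bystander.
Mind the look-alikes: they are no part of the job. What is shaped like the vase but blue or green is not meant. Of the things shaped like the cork_ring, the cork one is meant.

How it is judged:
On the way:
1. the cork ring lies flat and centred on the stand's top, released, while the vase still stands where it was (horizontal distance between cork_ring and stand_top below 0.008 m and z of cork_ring in the frame of stand_top between -0.003 and 0.004 m and angle between cork_ring's own z axis and vertical below 0.08 rad and contact force between cork_ring and stand above 0.05 N and contact force between the fingers and cork_ring below 0.05 N and distance of vase from where it was at the start of the episode below 0.03 m), for 0.2 s.
At the end, for the whole second after the job is handed in: Ring released, flat on the stand top within 8 mm of its centre. Vase held still by the fingers alone, upright within 0.1 rad, its axis within 8 mm of the ring's centre, its foot 4 to 18 mm above the ring, touching neither ring nor stand. Nest undisturbed, foam fins standing (horizontal distance between cork_ring and stand_top below 0.008 m and z of cork_ring in the frame of stand_top between -0.003 and 0.004 m and angle between cork_ring's own z axis and vertical below 0.08 rad and contact force between cork_ring and stand above 0.05 N and contact force between each of the fingers, vase and cork_ring below 0.05 N and horizontal distance between vase and cork_ring below 0.008 m and z of vase in the frame of stand_top between 0.024 and 0.038 m and angle between vase's own z axis and vertical below 0.1 rad and linear speed of vase below 0.02 m/s and angular speed of vase below 0.2 rad/s and contact force between the fingers and vase above 1 N and contact force between vase and stand below 0.05 N and angle between each of foam_pad_a, foam_pad_b, foam_pad_c's own z axis and vertical below 0.2 rad); the arm keeps its last pose, push and grip.
It fails at once if the vase touches the ring or the stand (contact force between vase and cork_ring above 0.5 N or contact force between vase and stand above 0.5 N).
It fails at once if the vase is tipped by more than 0.6 rad (angle between vase's own z axis and vertical above 0.6 rad).
It fails at once if the foam nest is disturbed: its base moved by more than 20 mm, or a fin moved by more than 20 mm or tipped (distance of any of foam_base, foam_pad_a, foam_pad_b, foam_pad_c from where it was at the start of the episode above 0.02 m or angle between any of foam_pad_a, foam_pad_b, foam_pad_c's own z axis and vertical above 0.25 rad).
It fails at once if the note pad or eraser is moved by more than 25 mm (distance of any of note_pad, eraser from where it was at the start of the episode above 0.025 m).
It also fails if it takes over 72 s, if anything falls off the work surface, if the arm or the gripper's body presses on something with over 40 N, if the wrist force passes 120 N, or if a joint passes its speed limit or range.

ROBOT

A 6-joint arm with a two-finger parallel gripper is mounted at the origin on the work surface; the furniture and walls round the work are solid. World frame = base frame: x ahead of the robot, y to its left, z up, the work surface at z = 0. Lengths are in m, angles in rad, forces in N, time in s.
With the tool pointing down it reaches from about 0.275 to 0.725 m from the base axis. Payload 5.6 kg.
Tool frame: the origin (TCP) lies midway between the tips of the shut fingers; the grasp point (between the pads) lies ctrl.grasp_offset behind it (ctrl.grasp_offset is the distance from the TCP to the grasp point, in m); z points along the fingers, y is the line along which they close (so a half turn about z gives the same grasp; the last joint's range is limited). The gripper opens to 85 mm and grips with 20 to 120 N. Pads are 22 mm wide; open, the fingers measure 114 mm over their backs; the gripper's body (76 mm by 85 mm) begins 54 mm behind the grasp point. The pads swing forward as they close: fully open they stand 13 mm farther back than shut.
Start: joints at [1.512, 0.255, 0.108, 0, -1.424, -0.285], TCP at [0.185, 0.518, 0.231] pointing down, gripper open.
Joint ranges: [-2.95, 2.95], [-1.21, 1.97], [-1.09, 1.5], [-2.87, 1.71], [-2.94, -0.07], [-3.05, 3.05]. Speed limits (rad/s): [2.57, 2.57, 3.14, 3.14, 3.14, 3.14].

INTERFACE

Orientations are given as a rotation vector (axis times angle).
In Python, from cell import ctrl gives the robot as it stands.
- The arm moves only by the tool move_arm, never from a script. Its argument "increments" is a list of rows, each a list of 7 numbers: the shift along the tool's x, y, z as a fraction of full scale, then the turn, a rotation vector about the tool's x, y, z as a fraction of full scale, then the finger opening in mm, from 0 to 85.4. In form: [[x, y, z, wx, wy, wz, claw], ...]. A call has 1 to 10 rows; each row shifts and turns the commanded pose from where the row before left it, along the tool's axes as they then stand; what a row does not reach is not made up. Full scale, the value 1, is 4 cm for a shift and 0.12 rad for a turn. A row lasts 1/12 s, in which the tool goes at most 41.7 mm and 7.16 degrees, less where a joint would pass 70% of its speed; a pose out of reach is approached as far as the arm can. A call with a number of a shift or a turn outside -1 to 1 is refused whole. A call with a gripper value outside its range is refused whole. The fingers move at their own pace and stop on an object; "grip_force" is the grip in N (left out, the last holds). Time passes only in rows, so rows that do not move let the fingers close. It gives the time, the measured TCP pose, the force, the opening and the grip force at its end, in the units of the state.
- ctrl.sense(): the state, without advancing time (a new reading comes with each control period).
- ctrl.camera(name): name is "side" or "top"; returns a dict with "pixels" (420x560x3 uint8, red, green, blue), "intrinsics" (3x3 intrinsics, pixels), "extrinsics" (4x4, takes a point from world to camera coordinates). Camera axes: x right, y down, z forward; pixel columns grow to the right and rows downward; lengths in m; the calibration is good to about 2 mm. A picture is of the moment at which its call begins. There is no depth.
- ctrl.close_job(): hands the job in; it is judged then, once.
The state is a dict: "t": time; "joints": joint angles; "dq": joint speeds; "effort": joint torques, N m; "ee_pos": TCP position; "orientation": TCP orientation; "ft_force": force on the tool from outside, world axes, zero at the start; "moment": the same for the moment, N m; "gripper_width": opening from 0.0 (shut) to 1.0 (fully open); "grip_force": force on a finger pad.
Only numpy, scipy, OpenCV 4.12 (cv2) and the standard library are available. Lean on these libraries where they do the work, as an engineer would, in place of code of your own. Each camera call takes 0.05 s, during which the arm holds its last target. There are 200 camera calls.

## Working session

There is one attempt and no reset: what is moved stays moved. The work goes in short steps, Python scripts to look and compute and a tool call to move; the robot and the scene stay as the last step left them, time stands still between calls to the robot, and variables do not carry over. Pictures are saved under pics/ and viewed, at most 10 in all, crops included, and the job is handed in when it is done.

Besides the shell and the picture viewer there is one more tool, called after "Call:" as name(argument=value, ...), one argument or row to a line, values as JSON. move_arm: Moves the arm, as the interface text tells. Its arguments: {"type":"object","properties":{"increments":{"type":"array"},"grip_force":{"type":"number"}},"required":["increments"]}

```bash
mkdir -p pics; ls
python3 - <<'E'
from cell import ctrl
import cv2,numpy as np
s=ctrl.sense();print(s, ctrl.grasp_offset)
for n in("top","side"):
    c=ctrl.camera(n);cv2.imwrite(f"pics/{n}0.png",c["pixels"][:,:,::-1]);print(n,c["intrinsics"].tolist(),np.round(c["extrinsics"],4).tolist())
E
```

```text
pics
{'t': 0.0, 'joints': array([ 1.51159543e+00,  2.55742338e-01,  1.06989182e-01, -4.70237094e-04,
       -1.42389815e+00, -2.84617911e-01]), 'dq': array([ 0.00023226,  0.00094425,  0.00101636, -0.00260686,  0.00069989,
        0.00071867]), 'effort': array([ 3.63343197e-04, -3.86628699e+01,  2.37941712e+01,  5.36521420e+00,
       -6.13652883e-03, -8.58317065e-06]), 'ee_pos': array([0.18516623, 0.5173603 , 0.23039286]), 'orientation': array([ 3.09339916e+00, -5.37196009e-01, -3.98000654e-04]), 'ft_force': array([0.3582349 , 0.06555115, 0.54110846]), 'moment': array([ 0.0232703 ,  0.04606341, -0.0264949 ]), 'grip_force': 0.0, 'gripper_width': 1.0054483970785952} 0.0187
top [[453.359704071548, 0.0, 280.27558606109096], [0.0, 453.359704071548, 205.39347749305156], [0.0, 0.0, 1.0]] [[0.0243, -0.9997, 0.0091, -0.0453], [-0.9962, -0.0249, -0.0833, 0.4093], [0.0835, -0.007, -0.9965, 1.2251], [0.0, 0.0, 0.0, 1.0]]
side [[410.8936931136253, 0.0, 278.1992286972388], [0.0, 410.8936931136253, 205.92553586030945], [0.0, 0.0, 1.0]] [[0.9055, -0.4242, 0.0083, -0.3864], [-0.2028, -0.4498, -0.8698, 0.1439], [0.3727, 0.7859, -0.4934, 1.004], [0.0, 0.0, 0.0, 1.0]]
```

View pics/top0.png

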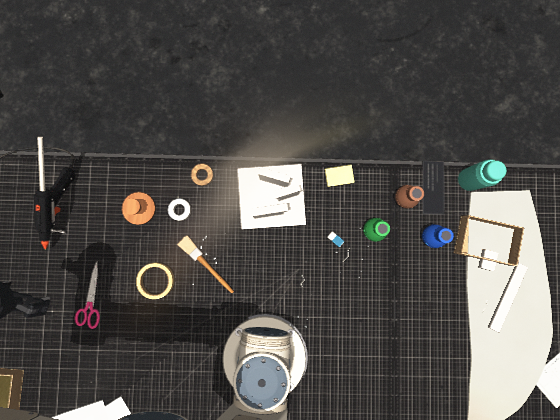

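View pics/side0.png

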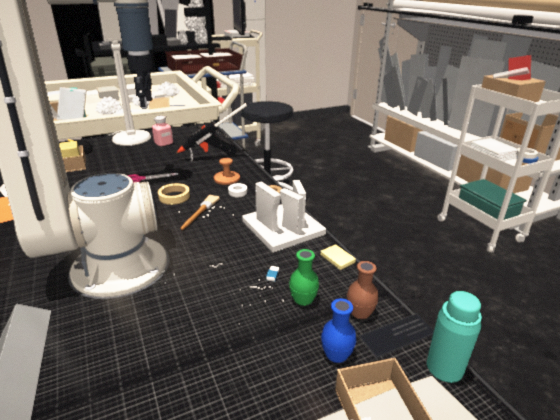

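Top view: the cork ring is at (202,175), the stand top about (138,207) and the brown vase at (408,196), with its mouth near (417,194). The nest is at (272,197), the note pad at (340,176) and the eraser at (336,240). The side view agrees, except that the cork ring is hidden behind the fins.

```bash
cat > h.py <<'E'
from cell import ctrl
import cv2,numpy as np
def ray(c,uv,z):
    K,E=c["intrinsics"],c["extrinsics"];R,t=E[:3,:3],E[:3,3]
    o=-R.T@t;d=R.T@np.linalg.inv(K)@np.array([uv[0],uv[1],1.]);return o+d*(z-o[2])/d[2]
def proj(c,p):
    q=c["intrinsics"]@(c["extrinsics"]@np.array([*p,1.]))[:3];return q[:2]/q[2]
def crop(c,x0,y0,w,h,k,f):
    cv2.imwrite(f,cv2.resize(c["pixels"][y0:y0+h,x0:x0+w,::-1],None,fx=k,fy=k,interpolation=cv2.INTER_CUBIC))
E
python3 - <<'E'
from h import *
c=ctrl.camera("top");s=ctrl.camera("side");
hsv=cv2.cvtColor(c["pixels"],cv2.COLOR_RGB2HSV)
for n,(x,y,r) in dict(ring=(202,175,16),stand=(138,208,22),vase=(409,196,18)).items():
    m=np.zeros(hsv.shape[:2],np.uint8);cv2.circle(m,(x,y),r,255,-1)
    m&=cv2.inRange(hsv,(0,70,60),(25,255,255))
    ct=max(cv2.findContours(m,cv2.RETR_EXTERNAL,cv2.CHAIN_APPROX_NONE)[0],key=cv2.contourArea)
    print(n,cv2.minEnclosingCircle(ct),cv2.fitEllipse(ct),cv2.boundingRect(ct))
    (u,v),_,_=cv2.fitEllipse(ct)
    for z in(0,.01,.02):print(z,ray(c,(u,v),z).round(4))
a=c["pixels"];k=8
def big(x0,y0,w,h,im):return cv2.resize(im["pixels"][y0:y0+h,x0:x0+w,::-1],(400,300),interpolation=cv2.INTER_CUBIC)
cv2.imwrite("pics/crops.png",np.vstack([np.hstack([big(182,160,40,30,c),big(112,187,56,42,c)]),np.hstack([big(385,178,48,36,c),big(340,255,80,60,s)])]))
E
```

```text
ring ((201.8288116455078, 173.97457885742188), 11.552902221679688) ((201.569580078125, 174.08351135253906), (21.627222061157227, 22.259445190429688), 162.52041625976562) (191, 163, 22, 23)
0 [0.4939 0.1864 0.    ]
0.01 [0.4924 0.1847 0.01  ]
0.02 [0.4909 0.183  0.02  ]
stand ((137.9516143798828, 207.9516143798828), 17.07502555847168) ((137.84652709960938, 207.78555297851562), (32.360145568847656, 33.2584228515625), 61.94095993041992) (121, 191, 35, 34)
0 [0.3952 0.3589 0.    ]
0.01 [0.3945 0.3558 0.01  ]
0.02 [0.3938 0.3527 0.02  ]
vase ((409.5, 195.5), 14.57748031616211) ((408.8653869628906, 195.66485595703125), (22.1745548248291, 28.391613006591797), 73.0498275756836) (395, 185, 29, 24)
0 [ 0.448  -0.3935  0.    ]
0.01 [ 0.4468 -0.3905  0.01  ]
0.02 [ 0.4457 -0.3876  0.02  ]
```

View pics/crops.png

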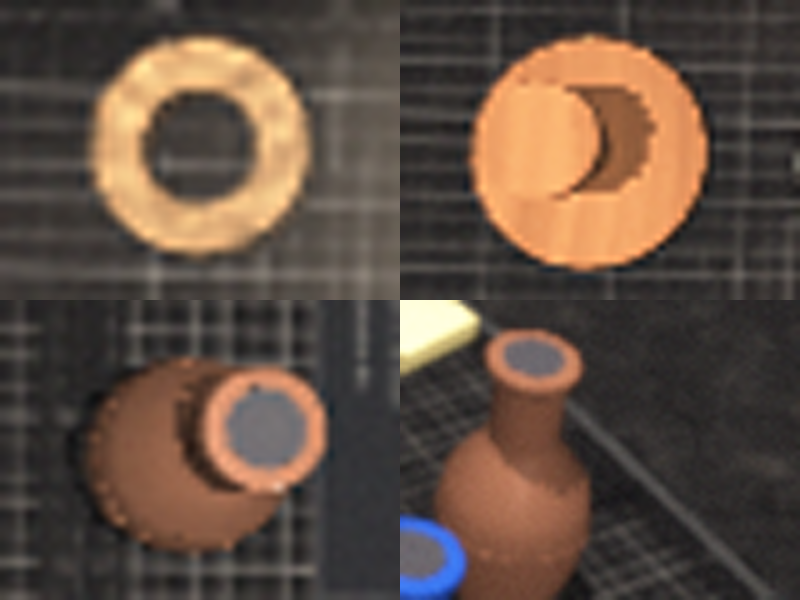

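The crops show the ring clean and round, the stand top disc centred near px (131.5,206) and the vase lip centred near (416.3,193). I'll cross-check these with the side view.

Run:
```python
from h import *
c=ctrl.camera("top");s=ctrl.camera("side")
print("stand top",ray(c,(131.5,206.1),.07).round(4),"foot z=.008",ray(c,(137.85,207.8),.008).round(4))
print("vase lip",ray(c,(416.3,193.1),.121).round(4))
print("side lip",ray(s,(340+(533-400+.5)/5-.5,255+(361-300+.5)/5-.5),.121).round(4))
print("ring",ray(c,(201.57,174.08),.02).round(4))
# side view of stand: colour extents
hs=cv2.cvtColor(s["pixels"],cv2.COLOR_RGB2HSV)
m=cv2.inRange(hs,(3,110,90),(22,255,255));m[:150]=0;m[195:]=0;m[:,:205]=0;m[:,250:]=0
for y in range(150,195,2):
    x=np.nonzero(m[y])[0]
    if len(x):print(y,x.min(),x.max(),end="; ")
for p in((.386,.338,.07),(.386,.338+.022,.07),(.395,.357,0)):print(p,proj(s,p).round(1))
```

```text
stand top [0.3943 0.3541 0.07  ] foot z=.008 [0.3946 0.3564 0.008 ]
vase lip [ 0.4413 -0.3769  0.121 ]
side lip [ 0.4396 -0.3791  0.121 ]
ring [0.4909 0.183  0.02  ]
150 205 207; 158 221 231; 160 219 232; 162 219 231; 164 221 229; 166 223 228; 168 223 228; 170 223 229; 172 217 236; 174 215 239; 176 213 239; 178 213 239; 180 214 237; 182 216 235; 184 222 229; (0.386, 0.338, 0.07) [224.7 162. ]
(0.386, 0.36000000000000004, 0.07) [222.6 159.7]
(0.395, 0.357, 0) [226.5 178.1]
```

Call:
move_arm(
  increments=[
    [0, 0, 0, 0, 0, -0.96, 80],
    [0, 0, 0, 0, 0, -0.96, 80],
    [0, 0, 0, 0, 0, -0.95, 80],
    [0.51, 0.56, 0, 0, 0, 0, 80],
    [0.51, 0.56, 0, 0, 0, 0, 80],
    [0.51, 0.56, 0, 0, 0, 0, 80],
    [0.51, 0.56, 0, 0, 0, 0, 80],
    [0.51, 0.56, 0, 0, 0, 0, 80],
    [0.51, 0.56, 0, 0, 0, 0, 80],
    [0.51, 0.56, 0, 0, 0, 0, 80],
  ],
)

```text
t: 1.13
ee_pos: [0.329, 0.3599, 0.2314]
orientation: [-3.141, -0.001, -0.0]
ft_force: [1.0, 1.3, 1.1]
gripper_width: 0.933
grip_force: 0.0
```

Call:
move_arm(
  increments=[
    [0.51, 0.56, 0, 0, 0, 0, 80],
    [0.51, 0.56, 0, 0, 0, 0, 80],
    [0.51, 0.56, 0, 0, 0, 0, 80],
    [0.51, 0.56, 0, 0, 0, 0, 80],
    [0.51, 0.56, 0, 0, 0, 0, 80],
    [0.51, 0.56, 0, 0, 0, 0, 80],
    [0.51, 0.56, 0, 0, 0, 0, 80],
    [0.51, 0.56, 0, 0, 0, 0, 80],
    [0, 0, 0, 0, 0, 0, 80],
    [0, 0, 0, 0, 0, 0, 80],
  ],
)

```text
t: 1.97
ee_pos: [0.4922, 0.1808, 0.2309]
orientation: [3.141, -0.004, -0.001]
ft_force: [-1.5, 0.9, -0.3]
gripper_width: 0.936
grip_force: 0.0
```

Call:
move_arm(
  increments=[
    [-0.03, -0.05, 0.6, 0, 0, 0, 80],
    [0, 0, 0.7, 0, 0, 0, 80],
    [0, 0, 0.7, 0, 0, 0, 80],
    [0, 0, 0.7, 0, 0, 0, 80],
    [0, 0, 0.7, 0, 0, 0, 80],
    [0, 0, 0.7, 0, 0, 0, 80],
    [0, 0, 0.5, 0, 0, 0, 80],
    [0, 0, 0.4, 0, 0, 0, 80],
    [0, 0, 0.4, 0, 0, 0, 80],
    [0, 0, 0, 0, 0, 0, 80],
  ],
)

```text
t: 2.8
ee_pos: [0.4877, 0.1836, 0.0124]
orientation: [3.139, 0.002, -0.008]
ft_force: [-1.0, -0.4, -0.3]
gripper_width: 0.938
grip_force: 0.0
```

Run:
```python
from h import *
s=ctrl.camera("side");c=ctrl.camera("top");print(ctrl.sense()["ee_pos"])
b=lambda im,x,y:cv2.resize(im["pixels"][y:y+90,x:x+120,::-1],(400,300),interpolation=cv2.INTER_CUBIC)
cv2.imwrite("pics/r1.png",np.hstack([b(s,220,120),b(c,140,130)]))
```

```text
[0.48999395 0.18448782 0.01547595]
```

View pics/r1.png

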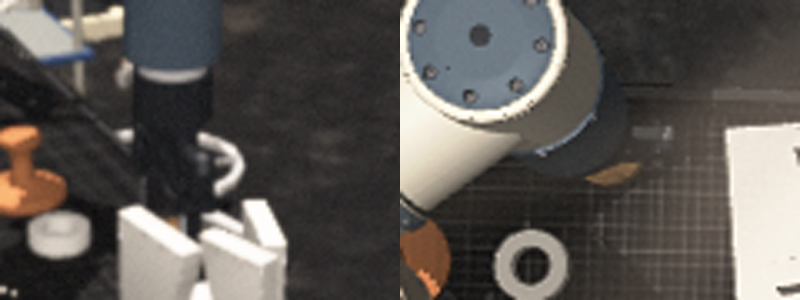

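The side view shows the fingers straddling the ring behind the fins, and the top view shows nothing in the way. I'll lower the last bit and close.

Call:
move_arm(
  increments=[
    [0, 0, 0.17, 0, 0, 0, 80],
    [0, 0, 0.16, 0, 0, 0, 80],
    [0, 0, 0, 0, 0, 0, 80],
    [0, 0, 0, 0, 0, 0, 50],
    [0, 0, 0, 0, 0, 0, 50],
    [0, 0, 0, 0, 0, 0, 50],
    [0, 0, 0, 0, 0, 0, 50],
    [0, 0, 0, 0, 0, 0, 50],
    [0, 0, 0, 0, 0, 0, 50],
    [0, 0, 0, 0, 0, 0, 50],
  ],
  grip_force=30,
)

```text
t: 3.73
ee_pos: [0.4907, 0.1841, 0.0028]
orientation: [-3.141, -0.001, -0.001]
ft_force: [-2.6, -0.3, 5.1]
gripper_width: 0.679
grip_force: 32.6
```

Call:
move_arm(
  increments=[
    [0, 0, -0.2, 0, 0, 0, 50],
    [0, 0, -0.4, 0, 0, 0, 50],
    [0, 0, -0.6, 0, 0, 0, 50],
    [0, 0, -0.6, 0, 0, 0, 50],
    [0, 0, -0.6, 0, 0, 0, 50],
    [0, 0, -0.6, 0, 0, 0, 50],
    [0, 0, -0.5, 0, 0, 0, 50],
    [0, 0, -0.2, 0, 0, 0, 50],
    [0, 0, 0, 0, 0, 0, 50],
    [0, 0, 0, 0, 0, 0, 50],
  ],
)

```text
t: 4.57
ee_pos: [0.49, 0.184, 0.1495]
orientation: [-3.141, -0.0, 0.001]
ft_force: [-0.4, 0.6, -1.1]
gripper_width: 0.678
grip_force: 32.3
```

Call:
move_arm(
  increments=[
    [-0.3, -0.535, 0, 0, 0, 0, 50],
    [-0.3, -0.535, 0, 0, 0, 0, 50],
    [-0.3, -0.535, 0, 0, 0, 0, 50],
    [-0.3, -0.535, 0, 0, 0, 0, 50],
    [-0.3, -0.535, 0, 0, 0, 0, 50],
    [-0.3, -0.535, 0, 0, 0, 0, 50],
    [-0.3, -0.535, 0, 0, 0, 0, 50],
    [-0.3, -0.535, 0, 0, 0, 0, 50],
    [0, 0, 0, 0, 0, 0, 50],
    [0, 0, 0, 0, 0, 0, 50],
  ],
)

```text
t: 5.4
ee_pos: [0.393, 0.3552, 0.1481]
orientation: [3.139, 0.004, -0.004]
ft_force: [-0.2, -1.0, -1.3]
gripper_width: 0.681
grip_force: 32.4
```

Run:
```python
from h import *
s=ctrl.camera("side");c=ctrl.camera("top");print(ctrl.sense()["ee_pos"])
b=lambda im,x,y,w,h:cv2.resize(im["pixels"][y:y+h,x:x+w,::-1],(400,300),interpolation=cv2.INTER_CUBIC)
cv2.imwrite("pics/r2.png",np.hstack([b(s,195,120,80,60),b(c,80,150,120,90)]))
```

```text
[0.39390914 0.35431619 0.14875539]
```

View pics/r2.png

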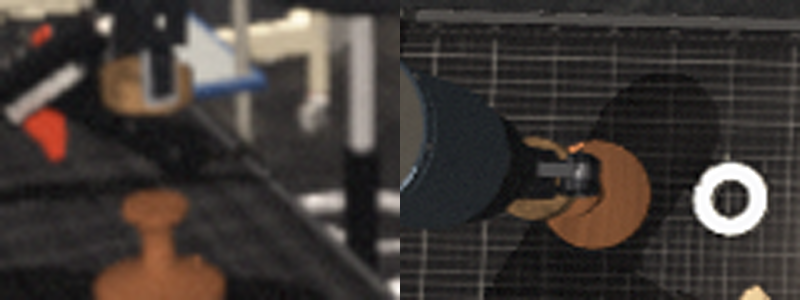

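The ring is held level. I'll check its centre against the TCP with both views.

Run:
```python
from h import *
s=ctrl.camera("side");c=ctrl.camera("top");p=ctrl.sense()["ee_pos"];print(p)
for q in((p[0],p[1],.156),):print(proj(s,q).round(1),proj(c,q).round(1))
hs=cv2.cvtColor(s["pixels"],cv2.COLOR_RGB2HSV);m=cv2.inRange(hs,(8,70,60),(28,255,255))
for y in range(130,146,2):
    x=np.nonzero(m[y,212:236])[0]+212
    if len(x):print(y,x.min(),x.max(),end="; ")
print(proj(s,(.3945,.3555,.07)).round(1),proj(c,(.3945,.3555,.07)).round(1))
```

```text
[0.39441493 0.35417518 0.14941957]
[224.1 135.7] [120.2 203.1]
132 216 231; 134 215 232; 136 215 232; 138 216 232; 140 216 232; 142 219 229; [225.4 159.7] [131. 206.]
```

Call:
move_arm(
  increments=[
    [0, -0.02, 0.3, 0, 0, 0, 50],
    [0, 0, 0.4, 0, 0, 0, 50],
    [0, 0, 0.4, 0, 0, 0, 50],
    [0, 0, 0.3, 0, 0, 0, 50],
    [0, 0, 0.2, 0, 0, 0, 50],
    [0, 0, 0.1, 0, 0, 0, 50],
    [0, 0, 0, 0, 0, 0, 50],
    [0, 0, 0, 0, 0, 0, 50],
    [0, 0, 0, 0, 0, 0, 50],
    [0, 0, 0, 0, 0, 0, 50],
  ],
)

```text
t: 6.43
ee_pos: [0.3946, 0.3564, 0.0829]
orientation: [-3.14, -0.001, -0.001]
ft_force: [0.6, -0.4, -0.5]
gripper_width: 0.682
grip_force: 32.4
```

Call:
move_arm(
  increments=[
    [0, 0.02, 0.07, 0, 0, 0, 50],
    [0, 0, 0.07, 0, 0, 0, 50],
    [0, 0, 0.05, 0, 0, 0, 50],
    [0, 0, 0, 0, 0, 0, 50],
    [0, 0, 0, 0, 0, 0, 50],
    [0, 0, 0, 0, 0, 0, 50],
  ],
)

```text
t: 6.93
ee_pos: [0.3943, 0.3552, 0.0745]
orientation: [3.142, 0.001, 0.0]
ft_force: [0.3, -0.6, 0.6]
gripper_width: 0.681
grip_force: 32.4
```

Call:
move_arm(
  increments=[
    [0, 0, 0.03, 0, 0, 0, 50],
    [0, 0, 0, 0, 0, 0, 50],
    [0, 0, 0.02, 0, 0, 0, 50],
    [0, 0, 0, 0, 0, 0, 50],
    [0, 0, 0, 0, 0, 0, 50],
  ],
)

```text
t: 7.35
ee_pos: [0.3943, 0.3552, 0.0728]
orientation: [-3.141, -0.001, -0.001]
ft_force: [-0.7, -0.9, 2.9]
gripper_width: 0.677
grip_force: 32.6
```

Contact at about 3 N. I'll open up gently and then retract.

Call:
move_arm(
  increments=[
    [0, 0, 0, 0, 0, 0, 64],
    [0, 0, 0, 0, 0, 0, 68],
    [0, 0, 0, 0, 0, 0, 74],
    [0, 0, 0, 0, 0, 0, 80],
    [0, 0, 0, 0, 0, 0, 82],
    [0, 0, 0, 0, 0, 0, 82],
    [0, 0, -0.1, 0, 0, 0, 82],
    [0, 0, -0.3, 0, 0, 0, 82],
    [0, 0, -0.6, 0, 0, 0, 82],
    [0, 0, -0.8, 0, 0, 0, 82],
  ],
)

```text
t: 8.18
ee_pos: [0.3932, 0.3538, 0.1435]
orientation: [3.138, 0.0, -0.005]
ft_force: [1.1, 0.9, 1.5]
gripper_width: 0.965
grip_force: 0.0
```

Call:
move_arm(
  increments=[
    [0, 0, -0.8, 0, 0, 0, 82],
    [0, 0, -0.8, 0, 0, 0, 82],
    [0, 0, -0.8, 0, 0, 0, 82],
    [0, 0.6, -0.3, 0, 0, 0, 82],
    [0, 0.8, 0, 0, 0, 0, 82],
    [0, 0.8, 0, 0, 0, 0, 82],
    [0, 0.8, 0, 0, 0, 0, 82],
    [0, 0.8, 0, 0, 0, 0, 82],
    [0, 0.8, 0, 0, 0, 0, 82],
    [0, 0, 0, 0, 0, 0, 82],
  ],
)

```text
t: 9.02
ee_pos: [0.3939, 0.1672, 0.2536]
orientation: [-3.141, 0.003, -0.002]
ft_force: [1.0, -0.3, 0.6]
gripper_width: 0.961
grip_force: 0.0
```

Run:
```python
from h import *
s=ctrl.camera("side");c=ctrl.camera("top");print(ctrl.sense()["ee_pos"])
b=lambda im,x,y,w,h:cv2.resize(im["pixels"][y:y+h,x:x+w,::-1],(400,300),interpolation=cv2.INTER_CUBIC)
cv2.imwrite("pics/r3.png",np.hstack([b(s,195,135,80,60),b(c,110,185,56,42)]))
```

```text
[0.39439706 0.17030013 0.25315258]
```

View pics/r3.png

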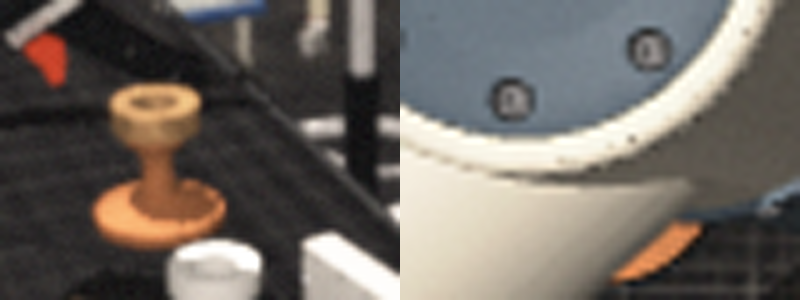

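The side view shows the ring flat on the stand top. Next is the vase.

Call:
move_arm(
  increments=[
    [0.06, 0.6, 0, 0, 0, 0, 82],
    [0.06, 0.7, 0, 0, 0, 0, 82],
    [0.06, 0.7, 0, 0, 0, 0, 82],
    [0.06, 0.7, 0, 0, 0, 0, 82],
    [0.06, 0.7, 0, 0, 0, 0, 82],
    [0.06, 0.7, 0, 0, 0, 0, 82],
    [0.06, 0.7, 0, 0, 0, 0, 82],
    [0.06, 0.7, 0, 0, 0, 0, 82],
    [0.06, 0.7, 0, 0, 0, 0, 82],
    [0.06, 0.7, 0, 0, 0, 0, 82],
  ],
)

```text
t: 9.95
ee_pos: [0.4191, -0.1054, 0.2526]
orientation: [-3.141, -0.003, -0.0]
ft_force: [1.1, 0.8, -0.6]
gripper_width: 0.958
grip_force: 0.0
```

Run:
```python
from h import *
c=ctrl.camera("top");s=ctrl.camera("side");print(ctrl.sense()["ee_pos"])
b=lambda im,x,y,w,h:cv2.resize(im["pixels"][y:y+h,x:x+w,::-1],(400,300),interpolation=cv2.INTER_CUBIC)
cv2.imwrite("pics/r4.png",np.hstack([b(c,110,185,56,42),b(c,385,178,48,36)]))
hsv=cv2.cvtColor(c["pixels"],cv2.COLOR_RGB2HSV)
h=cv2.cvtColor(c["pixels"],cv2.COLOR_RGB2HSV)
print([h[206,x].tolist() for x in range(114,160,3)])
```

```text
[ 0.41907138 -0.1069188   0.25221901]
[[9, 28, 64], [11, 57, 72], [15, 120, 191], [15, 127, 142], [12, 155, 153], [12, 150, 228], [12, 153, 228], [12, 152, 227], [15, 126, 180], [14, 121, 82], [12, 152, 121], [11, 153, 115], [11, 151, 113], [11, 158, 199], [150, 7, 35], [15, 23, 44]]
```

View pics/r4.png

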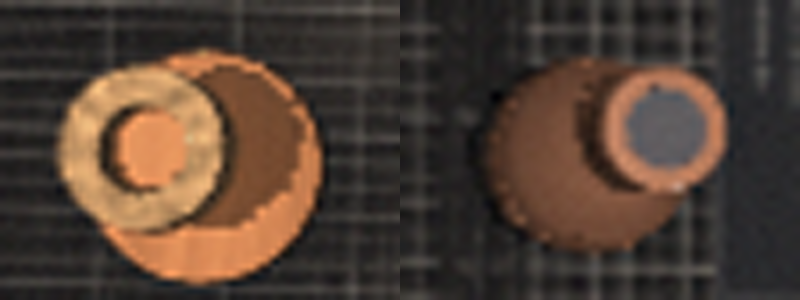

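The ring is concentric on the stand, with its top centred near px (129.3,205.4). The vase is unchanged.

Call:
move_arm(
  increments=[
    [0.05, 0.75, 0, 0, 0, 0, 82],
    [0.06, 0.75, 0, 0, 0, 0, 82],
    [0.06, 0.75, 0, 0, 0, 0, 82],
    [0.06, 0.75, 0, 0, 0, 0, 82],
    [0.06, 0.75, 0, 0, 0, 0, 82],
    [0.06, 0.75, 0, 0, 0, 0, 82],
    [0.06, 0.75, 0, 0, 0, 0, 82],
    [0.06, 0.75, 0, 0, 0, 0, 82],
    [0.06, 0.78, 0, 0, 0, 0, 82],
    [0, 0, 0, 0, 0, 0, 82],
  ],
)

```text
t: 10.88
ee_pos: [0.4406, -0.3791, 0.2506]
orientation: [-3.141, 0.003, 0.004]
ft_force: [-0.7, 1.8, -0.7]
gripper_width: 0.956
grip_force: 0.0
```

Run:
```python
from h import *
c=ctrl.camera("top");print("ring",ray(c,(129.25,205.4),.09).round(4),ctrl.sense()["ee_pos"])
```

```text
ring [0.3945 0.3536 0.09  ] [ 0.44068772 -0.37714374  0.25080311]
```

Call:
move_arm(
  increments=[
    [0, 0.02, 0.5, 0, 0, 0, 82],
    [0, 0, 0.6, 0, 0, 0, 82],
    [0, 0, 0.6, 0, 0, 0, 82],
    [0, 0, 0.6, 0, 0, 0, 82],
    [0, 0, 0.6, 0, 0, 0, 82],
    [0, 0, 0.5, 0, 0, 0, 82],
    [0, 0, 0.4, 0, 0, 0, 70],
    [0, 0, 0.3, 0, 0, 0, 60],
    [0, 0, 0, 0, 0, 0, 50],
    [0, 0, 0, 0, 0, 0, 50],
  ],
)

```text
t: 11.77
ee_pos: [0.4404, -0.3757, 0.0884]
orientation: [-3.141, -0.003, 0.002]
ft_force: [0.4, 0.2, 0.7]
gripper_width: 0.584
grip_force: 0.0
```

Call:
move_arm(
  increments=[
    [0, 0, 0, 0, 0, 0, 45],
    [0, 0, 0, 0, 0, 0, 45],
    [0, 0, 0, 0, 0, 0, 45],
  ],
)

```text
t: 12.02
ee_pos: [0.4406, -0.3769, 0.0896]
orientation: [3.141, 0.001, 0.003]
ft_force: [-0.1, -0.3, -0.3]
gripper_width: 0.527
grip_force: 0.0
```

Call:
move_arm(
  increments=[
    [0, 0.02, 0.1, 0, 0, 0, 45],
    [0, 0, 0.07, 0, 0, 0, 42],
    [0, 0, 0, 0, 0, 0, 38],
    [0, 0, 0, 0, 0, 0, 35],
    [0, 0, 0, 0, 0, 0, 32],
    [0, 0, 0, 0, 0, 0, 28],
    [0, 0, 0, 0, 0, 0, 20],
    [0, 0, 0, 0, 0, 0, 20],
    [0, 0, 0, 0, 0, 0, 20],
    [0, 0, 0, 0, 0, 0, 20],
  ],
  grip_force=50,
)

```text
t: 12.85
ee_pos: [0.4398, -0.3776, 0.0816]
orientation: [-3.141, -0.001, 0.0]
ft_force: [0.5, 0.2, -2.9]
gripper_width: 0.415
grip_force: 50.0
```

Call:
move_arm(
  increments=[
    [0, 0, 0, 0, 0, 0, 15],
    [0, 0, 0, 0, 0, 0, 15],
    [0, 0, 0, 0, 0, 0, 15],
  ],
)

```text
t: 13.1
ee_pos: [0.4399, -0.3776, 0.0817]
orientation: [-3.142, -0.001, 0.0]
ft_force: [0.1, -0.5, -3.0]
gripper_width: 0.409
grip_force: 50.0
```

Run:
```python
from h import *
s=ctrl.camera("side");print(ctrl.sense()["gripper_width"])
crop(s,320,235,80,75,8,"pics/r5.png")
```

```text
0.41142863227477444
```

View pics/r5.png

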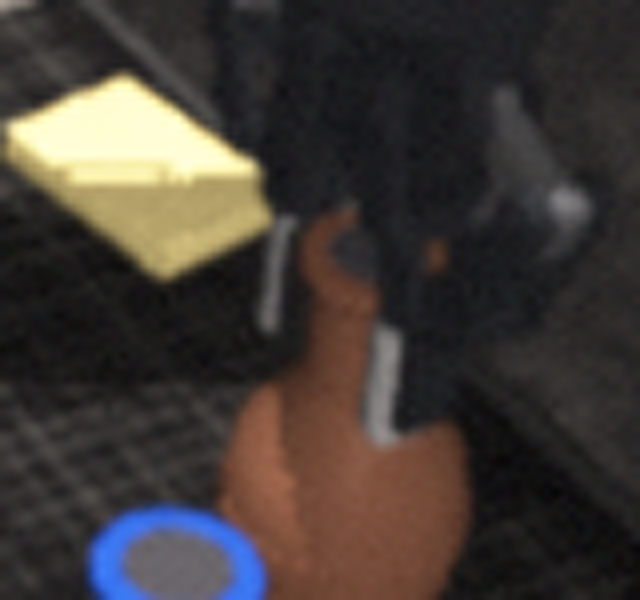

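Reading 35 mm where the neck is 29 mm, plus a downward pull of 3 N, suggests the pads are wedged under the lip. I'll reopen, go 5 mm lower and close again.

Call:
move_arm(
  increments=[
    [0, 0, 0, 0, 0, 0, 37],
    [0, 0, 0, 0, 0, 0, 42],
    [0, 0, 0, 0, 0, 0, 46],
    [0, 0, 0, 0, 0, 0, 46],
    [0, 0, 0.12, 0, 0, 0, 46],
    [0, 0, 0, 0, 0, 0, 46],
    [0, 0, 0, 0, 0, 0, 46],
    [0, 0, 0, 0, 0, 0, 46],
  ],
)

```text
t: 13.82
ee_pos: [0.4398, -0.3777, 0.0768]
orientation: [3.142, 0.001, -0.0]
ft_force: [-1.0, -1.1, -0.4]
gripper_width: 0.538
grip_force: 0.0
```

Call:
move_arm(
  increments=[
    [0, 0, 0, 0, 0, 0, 40],
    [0, 0, 0, 0, 0, 0, 36],
    [0, 0, 0, 0, 0, 0, 32],
    [0, 0, 0, 0, 0, 0, 29],
    [0, 0, 0, 0, 0, 0, 26],
    [0, 0, 0, 0, 0, 0, 20],
    [0, 0, 0, 0, 0, 0, 20],
    [0, 0, 0, 0, 0, 0, 20],
    [0, 0, 0, 0, 0, 0, 20],
  ],
)

```text
t: 14.57
ee_pos: [0.44, -0.3775, 0.0771]
orientation: [-3.141, -0.001, -0.0]
ft_force: [-0.3, 3.1, 5.8]
gripper_width: 0.38
grip_force: 46.0
```

Call:
move_arm(
  increments=[
    [0, 0, 0, 0, 0, 0, 15],
    [0, 0, 0, 0, 0, 0, 15],
    [0, 0, 0, 0, 0, 0, 15],
    [0, 0, 0, 0, 0, 0, 15],
  ],
)

```text
t: 14.9
ee_pos: [0.44, -0.3775, 0.0771]
orientation: [-3.142, -0.001, -0.0]
ft_force: [-0.0, 4.7, 5.6]
gripper_width: 0.388
grip_force: 46.0
```

Call:
move_arm(
  increments=[
    [0, 0, 0, 0, 0, 0, 37],
    [0, 0, 0, 0, 0, 0, 42],
    [0, 0, 0, 0, 0, 0, 46],
    [0, 0, 0, 0, 0, 0, 46],
    [0, 0, -0.06, 0, 0, 0, 46],
    [0, 0, 0, 0, 0, 0, 46],
    [0, 0, 0, 0, 0, 0, 46],
    [0, 0, 0, 0, 0, 0, 40],
  ],
)

```text
t: 15.57
ee_pos: [0.4399, -0.3777, 0.0794]
orientation: [3.141, 0.001, 0.0]
ft_force: [-0.2, 0.5, -0.3]
gripper_width: 0.473
grip_force: 0.0
```

Call:
move_arm(
  increments=[
    [0, 0, 0, 0, 0, 0, 36],
    [0, 0, 0, 0, 0, 0, 34],
    [0, 0, 0, 0, 0, 0, 32],
    [0, 0, 0, 0, 0, 0, 30],
    [0, 0, 0, 0, 0, 0, 28],
    [0, 0, 0, 0, 0, 0, 26],
    [0, 0, 0, 0, 0, 0, 20],
    [0, 0, 0, 0, 0, 0, 20],
    [0, 0, 0, 0, 0, 0, 20],
    [0, 0, 0, 0, 0, 0, 20],
  ],
)

```text
t: 16.4
ee_pos: [0.4401, -0.3778, 0.0797]
orientation: [3.141, 0.001, 0.001]
ft_force: [-0.6, 1.2, 5.0]
gripper_width: 0.405
grip_force: 48.6
```

Call:
move_arm(
  increments=[
    [0, 0, 0, 0, 0, 0, 37],
    [0, 0, 0, 0, 0, 0, 42],
    [0, 0, 0, 0, 0, 0, 46],
    [0, 0, 0, 0, 0, 0, 46],
    [0, 0, 0.16, 0, 0, 0, 46],
    [0, 0, 0, 0, 0, 0, 46],
    [0, 0, 0, 0, 0, 0, 46],
    [0, 0, 0, 0, 0, 0, 40],
  ],
)

```text
t: 17.07
ee_pos: [0.4397, -0.3776, 0.0726]
orientation: [-3.141, -0.001, 0.001]
ft_force: [0.0, 0.1, 0.6]
gripper_width: 0.469
grip_force: 0.1
```

Call:
move_arm(
  increments=[
    [0, 0, 0, 0, 0, 0, 36],
    [0, 0, 0, 0, 0, 0, 34],
    [0, 0, 0, 0, 0, 0, 32],
    [0, 0, 0, 0, 0, 0, 30],
    [0, 0, 0, 0, 0, 0, 28],
    [0, 0, 0, 0, 0, 0, 26],
    [0, 0, 0, 0, 0, 0, 20],
    [0, 0, 0, 0, 0, 0, 20],
    [0, 0, 0, 0, 0, 0, 20],
    [0, 0, 0, 0, 0, 0, 20],
  ],
)

```text
t: 17.9
ee_pos: [0.4399, -0.3776, 0.073]
orientation: [3.142, 0.001, 0.0]
ft_force: [-0.6, 2.1, 2.5]
gripper_width: 0.405
grip_force: 42.6
```

Call:
move_arm(
  increments=[
    [0, 0, 0, 0, 0, 0, 37],
    [0, 0, 0, 0, 0, 0, 42],
    [0, 0, 0, 0, 0, 0, 46],
    [0, 0, 0, 0, 0, 0, 46],
    [0, 0, -0.18, 0, 0, 0, 46],
    [0, 0, 0, 0, 0, 0, 46],
    [0, 0, 0, 0, 0, 0, 46],
    [0, 0, 0, 0, 0, 0, 40],
  ],
)

```text
t: 18.57
ee_pos: [0.44, -0.3777, 0.0802]
orientation: [3.141, 0.001, 0.001]
ft_force: [0.1, 0.2, -1.2]
gripper_width: 0.471
grip_force: 0.0
```

Call:
move_arm(
  increments=[
    [0, 0, 0, 0, 0, 0, 36],
    [0, 0, 0, 0, 0, 0, 34],
    [0, 0, 0, 0, 0, 0, 32],
    [0, 0, 0, 0, 0, 0, 30],
    [0, 0, 0, 0, 0, 0, 28],
    [0, 0, 0, 0, 0, 0, 26],
    [0, 0, 0, 0, 0, 0, 20],
    [0, 0, 0, 0, 0, 0, 20],
    [0, 0, 0, 0, 0, 0, 20],
    [0, 0, 0, 0, 0, 0, 20],
  ],
)

```text
t: 19.4
ee_pos: [0.4401, -0.3778, 0.0805]
orientation: [3.141, 0.001, 0.001]
ft_force: [-0.1, 1.6, 4.7]
gripper_width: 0.405
grip_force: 48.7
```

Run:
```python
from h import *
s=ctrl.camera("side");c=ctrl.camera("top");print(ctrl.sense())
b=lambda im,x,y,w,h:cv2.resize(im["pixels"][y:y+h,x:x+w,::-1],(400,400),interpolation=cv2.INTER_CUBIC)
cv2.imwrite("pics/r6.png",np.hstack([b(s,320,245,80,80),b(c,370,155,80,80)]))
x=.4399;y=-.3776
for p in((x,y,.121),(x,y,.0),(x,y-.0145,.1),(x,y+.0145,.1)):
    q=proj(s,p);print(p,((q-[320,245])*5).round(),((proj(c,p)-[370,155])*5+[400,0]).round())
```

```text
{'t': 19.5, 'joints': array([-4.39749833e-01,  4.01041632e-01, -7.88636236e-02,  2.36692434e-04,
       -1.09018277e+00,  2.01119929e+00]), 'dq': array([-0.00023471,  0.00017517, -0.00151934,  0.00066894,  0.00014253,
        0.0002042 ]), 'effort': array([-3.62205505e-01, -4.13827407e+01,  1.99023932e+01,  4.43913013e+00,
        2.70410366e-01, -2.83690533e-04]), 'ee_pos': array([ 0.44011484, -0.37778146,  0.08047009]), 'orientation': array([3.14110065e+00, 1.19752222e-03, 8.65985974e-04]), 'ft_force': array([-0.83536828,  1.70423615,  5.45801221]), 'moment': array([0.40245348, 0.08250963, 0.03596815]), 'grip_force': 48.67150978463087, 'gripper_width': 0.4084875165391406}
(0.4399, -0.3776, 0.121) [229. 107.] [633. 193.]
(0.4399, -0.3776, 0.0) [197. 334.] [566. 217.]
(0.4399, -0.3921, 0.1) [245. 170.] [648. 198.]
(0.4399, -0.3631, 0.1) [202. 128.] [592. 197.]
```

View pics/r6.png

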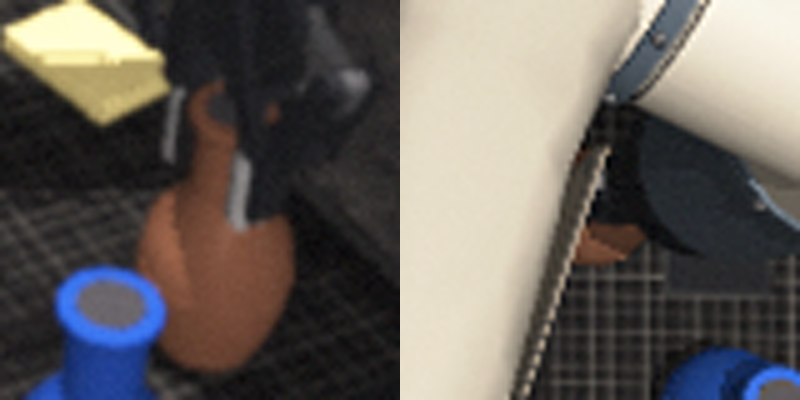

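The vase is tilted about 0.15 rad, with its foot pushed toward -y. The roughly 37 mm pads caught the lip, so I'll open fully, let it settle, rise and re-measure.

Call:
move_arm(
  increments=[
    [0, 0, 0, 0, 0, 0, 36],
    [0, 0, 0, 0, 0, 0, 39],
    [0, 0, 0, 0, 0, 0, 42],
    [0, 0, 0, 0, 0, 0, 46],
    [0, 0, 0, 0, 0, 0, 52],
    [0, 0, 0, 0, 0, 0, 60],
    [0, 0, 0, 0, 0, 0, 70],
    [0, 0, 0, 0, 0, 0, 82],
    [0, 0, 0, 0, 0, 0, 82],
    [0, 0, 0, 0, 0, 0, 82],
  ],
)

```text
t: 20.33
ee_pos: [0.4399, -0.3776, 0.0801]
orientation: [-3.142, -0.001, 0.0]
ft_force: [0.3, -0.2, -0.2]
gripper_width: 0.962
grip_force: 0.0
```

Call:
move_arm(
  increments=[
    [0, 0, -0.3, 0, 0, 0, 82],
    [0, 0, -0.6, 0, 0, 0, 82],
    [0, 0, -0.7, 0, 0, 0, 82],
    [0, 0, -0.7, 0, 0, 0, 82],
    [0, 0, -0.7, 0, 0, 0, 82],
    [0, 0, -0.7, 0, 0, 0, 82],
    [0, -0.8, 0, 0, 0, 0, 82],
    [0, -0.9, 0, 0, 0, 0, 82],
    [0, -0.9, 0, 0, 0, 0, 82],
    [0, -0.9, 0, 0, 0, 0, 82],
  ],
)

```text
t: 21.17
ee_pos: [0.4395, -0.2363, 0.2281]
orientation: [-3.141, 0.0, -0.001]
ft_force: [0.7, 0.6, -0.9]
gripper_width: 0.961
grip_force: 0.0
```

Run:
```python
from h import *
s=ctrl.camera("side");c=ctrl.camera("top");print(ctrl.sense()["ee_pos"],ctrl.sense()["t"])
def lip(im,x0,y0,x1,y1,name):
    g=cv2.cvtColor(im["pixels"],cv2.COLOR_RGB2HSV)[y0:y1,x0:x1].astype(int)
    # dark-blue-grey mouth disc
    r=im["pixels"][y0:y1,x0:x1].astype(int)
    m=((abs(r[...,0]-r[...,2])<30)&(r.sum(2)>220)&(r.sum(2)<420)).astype(np.uint8)
    n,l,st,ce=cv2.connectedComponentsWithStats(m)
    for i in range(1,n):
        if st[i,4]>25:
            p=ce[i]+[x0,y0];print(name,st[i,4],p.round(1),ray(im,p,.121).round(4))
lip(c,400,180,426,210,"top");lip(s,350,255,380,280,"side")
h=cv2.cvtColor(c["pixels"],cv2.COLOR_RGB2HSV);m=cv2.inRange(h,(0,70,50),(20,255,255))[175:215,380:430]
ys,xs=np.nonzero(m);print("top vase box",xs.min()+380,xs.max()+380,ys.min()+175,ys.max()+175,"(before 395..423,185..208)")
cv2.imwrite("pics/r7.png",np.hstack([cv2.resize(s["pixels"][255:335,325:405,::-1],(400,400)),cv2.resize(c["pixels"][165:225,370:430,::-1],(400,400))]))
```

```text
[ 0.43986631 -0.23395983  0.22880103] 21.2667
top 347 [411.7 187.8] [ 0.4545 -0.3652  0.121 ]
side 59 [366.9 266.4] [ 0.4418 -0.3785  0.121 ]
top vase box 396 424 191 208 (before 395..423,185..208)
```

Run:
```python
from h import *
s=ctrl.camera("side");c=ctrl.camera("top")
def ref(n):return cv2.imread(f"pics/{n}0.png")[:,:,::-1]
def lip(a,x0,y0,x1,y1):
    h=cv2.cvtColor(np.ascontiguousarray(a),cv2.COLOR_RGB2HSV)[y0:y1,x0:x1]
    m=cv2.inRange(h,(0,90,140),(20,255,255))
    n,l,st,ce=cv2.connectedComponentsWithStats(m);i=1+st[1:,4].argmax()
    (u,v),r=cv2.minEnclosingCircle(np.argwhere(l==i)[:,::-1].astype(np.float32));return np.array([u+x0,v+y0]),r,st[i,4]
for n,im,b in(("top",c,(404,180,428,206)),("side",s,(352,256,384,278))):
    for a in(ref(n),im["pixels"]):
        p,r,k=lip(a,*b);print(n,p.round(1),r,k,ray(im,p,.121).round(4))
    # full brown silhouettes
    B=(385,175,430,215) if n=="top" else (340,250,390,325)
    for a in(ref(n),im["pixels"]):
        m=cv2.inRange(cv2.cvtColor(np.ascontiguousarray(a),cv2.COLOR_RGB2HSV),(0,80,40),(18,255,255))[B[1]:B[3],B[0]:B[2]]
        print("  sil",cv2.boundingRect(m),cv2.countNonZero(m))
```

```text
top [413.  195.5] 11.10190200805664 162 [ 0.435  -0.3685  0.121 ]
top [416.6 194. ] 6.690639019012451 43 [ 0.439  -0.3777  0.121 ]
  sil (10, 10, 29, 24) 451
  sil (11, 17, 29, 17) 250
side [366.  267.5] 9.34087085723877 112 [ 0.4379 -0.3808  0.121 ]
side [367.  266.5] 9.34087085723877 107 [ 0.4416 -0.379   0.121 ]
  sil (6, 10, 33, 60) 1196
  sil (6, 1, 33, 69) 1234
```

View pics/r7.png

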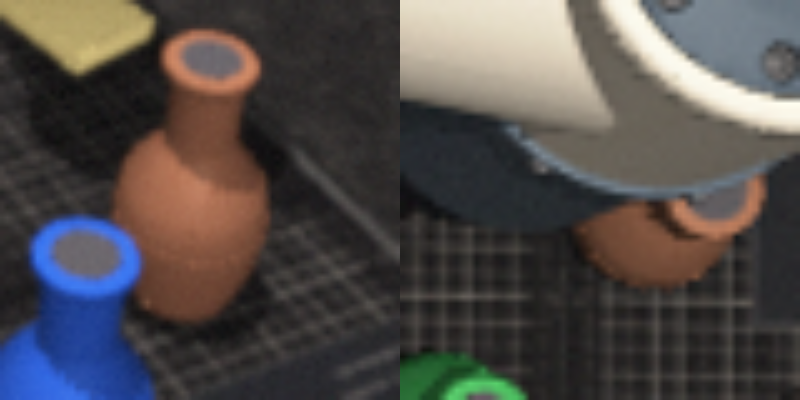

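The vase is upright again, close to where it started, at about (0.4415,-0.379). The pads always meet the lip when the fingers come from above. So I'll grip higher, with the flat lip band mid-pad and the tips clear of the shoulder.

Call:
move_arm(
  increments=[
    [0.04, 0.7, 0, 0, 0, 0, 82],
    [0, 0.8, 0, 0, 0, 0, 82],
    [0, 0.8, 0, 0, 0, 0, 82],
    [0, 0.8, 0, 0, 0, 0, 82],
    [0, 0.52, 0, 0, 0, 0, 82],
    [0, 0, 0, 0, 0, 0, 82],
    [0, 0, 0.5, 0, 0, 0, 82],
    [0, 0, 0.7, 0, 0, 0, 82],
    [0, 0, 0.7, 0, 0, 0, 82],
    [0, 0, 0.7, 0, 0, 0, 82],
  ],
)

```text
t: 22.2
ee_pos: [0.441, -0.3833, 0.1228]
orientation: [3.141, -0.002, 0.001]
ft_force: [0.4, -0.1, -0.3]
gripper_width: 0.962
grip_force: 0.0
```

Call:
move_arm(
  increments=[
    [0, 0, 0.5, 0, 0, 0, 75],
    [0, 0, 0.2, 0, 0, 0, 65],
    [0, 0, 0, 0, 0, 0, 58],
    [0, 0, 0, 0, 0, 0, 52],
    [0, 0, 0, 0, 0, 0, 48],
    [0, 0, 0, 0, 0, 0, 46],
    [0, 0, 0, 0, 0, 0, 46],
  ],
)

```text
t: 22.78
ee_pos: [0.4422, -0.3828, 0.0975]
orientation: [3.14, 0.001, 0.004]
ft_force: [-0.2, 0.2, -0.2]
gripper_width: 0.539
grip_force: 0.2
```

Call:
move_arm(
  increments=[
    [0, 0, 0, 0, 0, 0, 52],
    [0, -0.1, 0, 0, 0, 0, 52],
    [0, 0, 0, 0, 0, 0, 52],
    [0, 0, 0, 0, 0, 0, 48],
    [0, 0, 0, 0, 0, 0, 46],
    [0, 0, 0, 0, 0, 0, 44],
    [0, 0, 0, 0, 0, 0, 42],
    [0, 0, 0, 0, 0, 0, 42],
  ],
)

```text
t: 23.45
ee_pos: [0.4415, -0.3784, 0.096]
orientation: [-3.142, -0.001, 0.0]
ft_force: [-0.6, 0.4, 0.9]
gripper_width: 0.489
grip_force: 0.0
```

Call:
move_arm(
  increments=[
    [0, 0, 0, 0, 0, 0, 41],
    [0, 0, 0, 0, 0, 0, 40],
    [0, 0, 0, 0, 0, 0, 39],
    [0, 0, 0, 0, 0, 0, 38],
    [0, 0, 0, 0, 0, 0, 37],
    [0, 0, 0, 0, 0, 0, 35],
    [0, 0, 0, 0, 0, 0, 33],
    [0, 0, 0, 0, 0, 0, 30],
    [0, 0, 0, 0, 0, 0, 30],
    [0, 0, 0, 0, 0, 0, 30],
  ],
  grip_force=40,
)

```text
t: 24.28
ee_pos: [0.4417, -0.3785, 0.0964]
orientation: [3.141, 0.001, 0.001]
ft_force: [0.2, 1.8, 5.0]
gripper_width: 0.414
grip_force: 39.6
```

```bash
cat >> h.py <<'E'
def vase(tag,box,img=None):
    """brown silhouette in the side view: principal axis and lip/foot points"""
    s=ctrl.camera("side");a=s["pixels"] if img is None else img
    m=cv2.inRange(cv2.cvtColor(np.ascontiguousarray(a),cv2.COLOR_RGB2HSV),(0,80,40),(18,255,255))
    k=np.zeros_like(m);x0,y0,x1,y1=box;k[y0:y1,x0:x1]=m[y0:y1,x0:x1]
    for y in range(y0,y1,4):
        x=np.nonzero(k[y])[0]
        if len(x):print(tag,y,x.min(),x.max(),(x.min()+x.max())/2,len(x))
E
python3 - <<'E'
from h import *
print(ctrl.sense()["gripper_width"])
vase("ref",(340,255,390,330),cv2.imread("pics/side0.png")[:,:,::-1]);vase("now",(340,255,390,330))
E
```

```text
0.4140555114621807
ref 263 357 373 365.0 11
ref 267 356 376 366.0 9
ref 271 359 375 367.0 17
ref 275 358 372 365.0 15
ref 279 357 372 364.5 16
ref 283 352 372 362.0 21
ref 287 349 375 362.0 27
ref 291 348 377 362.5 30
ref 295 346 377 361.5 32
ref 299 348 377 362.5 30
ref 303 353 376 364.5 24
ref 307 354 375 364.5 22
ref 311 353 373 363.0 21
ref 315 353 369 361.0 17
ref 319 362 362 362.0 1
now 263 359 364 361.5 6
now 267 358 361 359.5 4
now 271 359 367 363.0 9
now 275 359 367 363.0 9
now 279 358 366 362.0 9
now 283 353 367 360.0 15
now 287 350 376 363.0 27
now 291 348 378 363.0 31
now 295 347 378 362.5 32
now 299 349 378 363.5 30
now 303 353 377 365.0 25
now 307 354 376 365.0 23
now 311 353 374 363.5 22
now 315 352 370 361.0 19
now 319 359 364 361.5 6
```

The vase is upright with the lip held at about 38 mm. I'll lift a little and check.

Call:
move_arm(
  increments=[
    [0, 0, -0.1, 0, 0, 0, 30],
    [0, 0, -0.2, 0, 0, 0, 30],
    [0, 0, -0.2, 0, 0, 0, 30],
    [0, 0, -0.2, 0, 0, 0, 30],
    [0, 0, -0.1, 0, 0, 0, 30],
    [0, 0, 0, 0, 0, 0, 30],
    [0, 0, 0, 0, 0, 0, 30],
  ],
)

```text
t: 24.97
ee_pos: [0.4416, -0.3784, 0.1283]
orientation: [3.142, 0.001, 0.001]
ft_force: [-0.6, 0.0, -3.0]
gripper_width: 0.416
grip_force: 40.1
```

Run:
```python
from h import *
print(ctrl.sense()["ee_pos"])
vase("now",(340,240,395,330))
for z in(0.032,.074,.153):print(z,proj(ctrl.camera("side"),(.4415,-.3785,z)).round(1))
```

```text
[ 0.44162355 -0.37841392  0.12831879]
now 248 366 369 367.5 4
now 252 360 363 361.5 4
now 256 360 365 362.5 6
now 260 361 369 365.0 9
now 264 360 368 364.0 9
now 268 358 368 363.0 11
now 272 353 376 364.5 24
now 276 350 378 364.0 29
now 280 349 380 364.5 32
now 284 349 380 364.5 32
now 288 349 380 364.5 32
now 292 350 379 364.5 30
now 296 351 378 364.5 28
now 300 352 375 363.5 24
now 304 355 372 363.5 18
now 308 364 364 364.0 1
0.032 [361.9 300.5]
0.074 [364.2 284.8]
0.153 [368.7 253.2]
```

Call:
move_arm(
  increments=[
    [0, 0, -0.2, 0, 0, 0, 30],
    [0, 0, -0.4, 0, 0, 0, 30],
    [0, 0, -0.5, 0, 0, 0, 30],
    [0, 0, -0.5, 0, 0, 0, 30],
    [0, 0, -0.5, 0, 0, 0, 30],
    [0, 0, -0.5, 0, 0, 0, 30],
    [0, 0, -0.5, 0, 0, 0, 30],
    [0, 0, -0.4, 0, 0, 0, 30],
    [0, 0, -0.2, 0, 0, 0, 30],
    [0, 0, 0, 0, 0, 0, 30],
  ],
)

```text
t: 26.0
ee_pos: [0.4421, -0.379, 0.2784]
orientation: [3.139, 0.001, 0.005]
ft_force: [0.7, 0.1, -1.9]
gripper_width: 0.415
grip_force: 40.3
```

Call:
move_arm(
  increments=[
    [0, -0.1, 0, 0, 0, 0, 30],
    [0, -0.2, 0, 0, 0, 0, 30],
    [-0.03, -0.3, 0, 0, 0, 0, 30],
    [-0.03, -0.4, 0, 0, 0, 0, 30],
    [-0.03, -0.5, 0, 0, 0, 0, 30],
    [-0.03, -0.5, 0, 0, 0, 0, 30],
    [-0.03, -0.5, 0, 0, 0, 0, 30],
    [-0.03, -0.5, 0, 0, 0, 0, 30],
    [-0.03, -0.5, 0, 0, 0, 0, 30],
    [-0.03, -0.5, 0, 0, 0, 0, 30],
  ],
)

```text
t: 26.83
ee_pos: [0.4309, -0.2164, 0.2753]
orientation: [-3.141, -0.002, 0.002]
ft_force: [0.1, -0.2, -2.9]
gripper_width: 0.412
grip_force: 40.3
```

Call:
move_arm(
  increments=[
    [-0.03, -0.5, 0, 0, 0, 0, 30],
    [-0.03, -0.5, 0, 0, 0, 0, 30],
    [-0.03, -0.5, 0, 0, 0, 0, 30],
    [-0.03, -0.5, 0, 0, 0, 0, 30],
    [-0.03, -0.5, 0, 0, 0, 0, 30],
    [-0.03, -0.5, 0, 0, 0, 0, 30],
    [-0.03, -0.5, 0, 0, 0, 0, 30],
    [-0.03, -0.5, 0, 0, 0, 0, 30],
    [-0.03, -0.5, 0, 0, 0, 0, 30],
    [-0.03, -0.5, 0, 0, 0, 0, 30],
  ],
)

```text
t: 27.67
ee_pos: [0.4183, -0.017, 0.2754]
orientation: [-3.141, -0.002, 0.001]
ft_force: [0.3, -0.4, -2.6]
gripper_width: 0.413
grip_force: 40.3
```

Call:
move_arm(
  increments=[
    [-0.03, -0.5, 0, 0, 0, 0, 30],
    [-0.03, -0.5, 0, 0, 0, 0, 30],
    [-0.03, -0.5, 0, 0, 0, 0, 30],
    [-0.03, -0.5, 0, 0, 0, 0, 30],
    [-0.03, -0.5, 0, 0, 0, 0, 30],
    [-0.03, -0.5, 0, 0, 0, 0, 30],
    [-0.03, -0.5, 0, 0, 0, 0, 30],
    [-0.03, -0.5, 0, 0, 0, 0, 30],
    [-0.03, -0.5, 0, 0, 0, 0, 30],
    [-0.03, -0.5, 0, 0, 0, 0, 30],
  ],
)

```text
t: 28.5
ee_pos: [0.406, 0.1825, 0.2754]
orientation: [3.141, 0.002, -0.002]
ft_force: [0.8, -0.3, -2.1]
gripper_width: 0.414
grip_force: 40.3
```

Call:
move_arm(
  increments=[
    [-0.03, -0.5, 0, 0, 0, 0, 30],
    [-0.03, -0.5, 0, 0, 0, 0, 30],
    [-0.03, -0.5, 0, 0, 0, 0, 30],
    [-0.03, -0.5, 0, 0, 0, 0, 30],
    [-0.03, -0.5, 0, 0, 0, 0, 30],
    [-0.03, -0.5, 0, 0, 0, 0, 30],
    [-0.03, -0.4, 0, 0, 0, 0, 30],
    [-0.03, -0.3, 0, 0, 0, 0, 30],
    [-0.03, -0.2, 0, 0, 0, 0, 30],
    [0, -0.1, 0, 0, 0, 0, 30],
  ],
)

```text
t: 29.33
ee_pos: [0.3961, 0.3423, 0.2757]
orientation: [3.141, 0.002, -0.001]
ft_force: [0.2, -0.3, -2.8]
gripper_width: 0.415
grip_force: 40.3
```

Call:
move_arm(
  increments=[
    [0, 0, 0, 0, 0, 0, 30],
    [0, 0, 0, 0, 0, 0, 30],
    [0, 0, 0, 0, 0, 0, 30],
    [0, 0, 0, 0, 0, 0, 30],
  ],
)

```text
t: 29.67
ee_pos: [0.3968, 0.3409, 0.2763]
orientation: [-3.141, 0.0, -0.0]
ft_force: [0.2, 0.6, -2.4]
gripper_width: 0.414
grip_force: 40.3
```

Call:
move_arm(
  increments=[
    [-0.03, -0.17, 0, 0, 0, 0, 30],
    [-0.03, -0.17, 0, 0, 0, 0, 30],
    [0, 0, 0.1, 0, 0, 0, 30],
    [0, 0, 0.25, 0, 0, 0, 30],
    [0, 0, 0.3, 0, 0, 0, 30],
    [0, 0, 0.3, 0, 0, 0, 30],
    [0, 0, 0.25, 0, 0, 0, 30],
    [0, 0, 0.1, 0, 0, 0, 30],
    [0, 0, 0, 0, 0, 0, 30],
    [0, 0, 0, 0, 0, 0, 30],
  ],
)

```text
t: 30.5
ee_pos: [0.3944, 0.3551, 0.2242]
orientation: [3.141, 0.001, 0.0]
ft_force: [0.5, 0.7, -2.1]
gripper_width: 0.413
grip_force: 40.4
```

Call:
move_arm(
  increments=[
    [0, 0, 0, 0, 0, 0, 30],
    [0, 0, 0, 0, 0, 0, 30],
    [0, 0, 0, 0, 0, 0, 30],
  ],
)

```text
t: 30.75
ee_pos: [0.3945, 0.3554, 0.2247]
orientation: [-3.141, -0.001, -0.001]
ft_force: [0.3, -0.4, -2.2]
gripper_width: 0.42
grip_force: 40.4
```

Run:
```python
from h import *
print(ctrl.sense()["ee_pos"],ctrl.sense()["dq"].round(3))
s=ctrl.camera("side");h=cv2.cvtColor(s["pixels"],cv2.COLOR_RGB2HSV)
for y in range(106,192,2):
    r=[(x,*h[y,x]) for x in range(205,250) if h[y,x,1]>75 and h[y,x,0]<25 and h[y,x,2]>40]
    if r:
        x=[q[0] for q in r];print(y,x[0],x[-1],(x[0]+x[-1])/2,len(x),"hsv",np.median([q[1:] for q in r],0))
T=(.3945,.3545)
for z in(.236,.157,.115,.09,.07,0):print(z,proj(s,(*T,z)).round(1))
```

```text
[0.39446026 0.35535577 0.22468144] [ 0.001  0.001 -0.005 -0.002  0.001  0.   ]
108 218 219 218.5 2 hsv [  8.5 102.   76. ]
110 217 220 218.5 4 hsv [  9.  102.5  96. ]
112 219 220 219.5 2 hsv [  9.5 112.   92. ]
114 219 220 219.5 2 hsv [ 10.  115.5  95.5]
116 219 220 219.5 2 hsv [  9.5 117.   90.5]
118 219 226 222.5 5 hsv [  9.  87. 112.]
120 219 227 223.0 9 hsv [  9. 133. 111.]
122 218 229 223.5 12 hsv [  9.  130.5 116.5]
124 218 229 223.5 12 hsv [  9.  130.5 119. ]
126 205 231 218.0 17 hsv [  9. 131. 120.]
128 215 232 223.5 18 hsv [  9.  129.  117.5]
130 214 232 223.0 19 hsv [  9. 132. 115.]
132 214 233 223.5 20 hsv [  9. 132. 114.]
134 214 232 223.0 19 hsv [  9. 131. 114.]
136 215 232 223.5 18 hsv [  9.  130.  107.5]
138 216 232 224.0 17 hsv [  9. 131. 109.]
140 216 232 224.0 17 hsv [  9. 132. 103.]
142 205 231 218.0 18 hsv [  9.  131.  102.5]
144 205 231 218.0 18 hsv [  8.  133.5  98.5]
146 205 228 216.5 12 hsv [  8. 125.  67.]
148 205 208 206.5 4 hsv [  4.5 195.  187.5]
150 205 208 206.5 4 hsv [  4.  193.5 177.5]
152 205 232 218.5 16 hsv [ 13. 116.  89.]
154 217 234 225.5 18 hsv [ 14.  128.5 117.5]
156 216 234 225.0 19 hsv [ 14. 125. 117.]
158 217 234 225.5 18 hsv [ 14.  126.5 126. ]
160 217 234 225.5 18 hsv [ 14. 125. 130.]
162 218 233 225.5 16 hsv [ 14.  126.  143.5]
164 220 231 225.5 12 hsv [ 11.  146.5 117.5]
166 222 229 225.5 8 hsv [ 11.  151.5 116. ]
168 223 229 226.0 7 hsv [ 11. 155. 133.]
170 223 230 226.5 8 hsv [ 10.5 152.  143. ]
172 218 237 227.5 20 hsv [ 10.5 150.  102.5]
174 215 239 227.0 25 hsv [ 11. 155. 128.]
176 213 239 226.0 27 hsv [ 11. 157. 138.]
178 213 239 226.0 27 hsv [ 10. 154. 143.]
180 214 239 226.5 26 hsv [ 11. 154. 144.]
182 215 236 225.5 22 hsv [ 11.  154.  147.5]
184 219 229 224.0 11 hsv [ 11. 150. 101.]
0.236 [222.6 111.8]
0.157 [224.  135.4]
0.115 [224.7 147.4]
0.09 [225.2 154.4]
0.07 [225.5 159.8]
0 [226.6 178.5]
```

Call:
move_arm(
  increments=[
    [0, 0.02, 0.1, 0, 0, 0, 30],
    [0, 0, 0.15, 0, 0, 0, 30],
    [0, 0, 0.15, 0, 0, 0, 30],
    [0, 0, 0.12, 0, 0, 0, 30],
    [0, 0, 0.1, 0, 0, 0, 30],
    [0, 0, 0.05, 0, 0, 0, 30],
    [0, 0, 0, 0, 0, 0, 30],
    [0, 0, 0, 0, 0, 0, 30],
    [0, 0, 0, 0, 0, 0, 30],
    [0, 0, 0, 0, 0, 0, 30],
  ],
)

```text
t: 31.63
ee_pos: [0.3944, 0.3545, 0.1976]
orientation: [-3.141, -0.001, -0.001]
ft_force: [-0.1, 0.9, -1.3]
gripper_width: 0.412
grip_force: 40.4
```

Run:
```python
from h import *
print(ctrl.sense()["ee_pos"],ctrl.sense()["dq"].round(3))
s=ctrl.camera("side");h=cv2.cvtColor(s["pixels"],cv2.COLOR_RGB2HSV)
for y in range(126,166,2):
    x=[x for x in range(211,240) if h[y,x,1]>75 and h[y,x,0]<25 and h[y,x,2]>40]
    if x:print(y,x[0],x[-1],(x[0]+x[-1])/2,len(x),np.median(h[y,x],0))
for z in(.143,.101,.09):print(z,proj(s,(.3945,.3545,z)).round(1))
c=ctrl.camera("top");hc=cv2.cvtColor(c["pixels"],cv2.COLOR_RGB2HSV)
r=cv2.imread("pics/top0.png")[:,:,::-1];d=(abs(c["pixels"].astype(int)-r).sum(2)>90)[150:260,235:450]
print("changed px nest/notepad/eraser:",d[0:80,3:72].sum(),d[10:40,88:122].sum(),d[80:100,90:112].sum())
```

```text
[0.39438668 0.3545073  0.19762555] [ 0.002 -0.    -0.001 -0.001  0.    -0.002]
126 220 222 221.0 3 [  9. 119. 111.]
128 220 227 223.5 8 [  9.  129.  111.5]
130 218 228 223.0 11 [  9. 130. 117.]
132 217 230 223.5 14 [  9. 130. 116.]
134 216 231 223.5 16 [  9.  131.5 118.5]
136 215 232 223.5 18 [  9. 130. 118.]
138 215 233 224.0 19 [  9. 130. 116.]
140 215 234 224.5 20 [  9.  129.  114.5]
142 215 233 224.0 19 [  9. 132. 118.]
144 216 233 224.5 18 [  9.  131.  108.5]
146 216 233 224.5 18 [  9. 132. 107.]
148 217 233 225.0 17 [  9. 130. 102.]
150 218 232 225.0 15 [  9. 131.  99.]
152 219 232 225.5 14 [  9.5 131.   97.5]
154 217 234 225.5 18 [ 13.5 127.  115. ]
156 217 234 225.5 18 [ 14.  127.5 118.5]
158 217 234 225.5 18 [ 14. 126. 128.]
160 217 234 225.5 18 [ 14.  126.5 128.5]
162 218 233 225.5 16 [ 14. 126. 145.]
164 220 231 225.5 12 [ 11.  142.5 119. ]
0.143 [224.3 139.4]
0.101 [225.  151.3]
0.09 [225.2 154.4]
changed px nest/notepad/eraser: 567 21 18
```

```bash
python3 -c "
from cell import ctrl
print(ctrl.close_job())"
```

```text
the job is handed in; nothing more can be done
None
```

I handed the job in with the ring flat and centred on the stand and the vase held still and upright about 11 mm above it. I gripped the vase at the lip, because the pads caught the lip and tilted it when I tried the neck. I did not inspect the nest at the end; nothing suggested contact, though a top-view pixel comparison differed there, possibly from shadow.

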